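# Rock a stuck sample block out of a heating dock

## Task

Take the red-capped vial out of the metal sample block and stand it upright in the middle of the small raised vial stand. Then take the block by the black tab on its top and rock it side to side, toward one end of its length and then the other (a good six to eight degrees each way, several times, easing it up as you go), until it walks free of the spring pads; do not pull it straight, or the whole loose dock comes up off the bench with it. Finish while still holding the block upright over the dock, its underside just clear, 1 to 4 cm above the tops of the dock's grey cheeks, with dock, vial and everything else left standing in place.

Things in the scene. Friction and masses are not known exactly. Their poses are not given: they have to be found in the camera images.
- dock: Heating dock, loose on the bench, 1.75 kg: white base 120 (x) x 170 (y) x 18 mm and two grey cheeks 84 mm long in y, standing at x = +-27 to +-41 mm, tops 60 mm above the bench; open at both y ends. Origin: centre of the underside; z up. A seat rib between the cheeks (30 mm long in y, top at 30 mm) carries the block.
- pad_mid (a point): Midway between the dock's four orange spring pads (y = +-24 mm, 38 to 52 mm above the bench), 45 mm above the bench; axes as the dock's. The pads grip the block's long faces with more than the dock's weight. Tilted by turns toward +y and -y (about x) the block slips and can rise up to 24 mm per rad of swing, e.g. 4 mm in 0.28 rad. Free once risen 22 mm.
- block: Aluminium sample block 36 (x) x 100 (y) x 46 mm high, 0.3 kg, with two vial sockets (25 mm wide, floor 34 mm above the underside) at y = +-34 mm. Origin: centre of the underside; z up; axes as the dock's at the start, where it sits on the seat rib, origin 30 mm above the bench. It has room to tilt about 0.2 rad toward either y end.
- tab (a point): Middle of the grip height of the black lifting tab on the block, 70 mm above the block's underside; axes as the block's. The tab is 14 (x) x 26 (y) mm and runs from 46 to 82 mm above the underside; grip it across the 26 mm, fingers closing along y.
- block_lean (a point): Marker in the block, 45 mm above its underside on the centre line, that turns with the block. Its z axis leans 0.4 rad from the block's own z toward the block's +y; its angle to the vertical is therefore 0.4 rad plus the block's tilt toward +y (minus the tilt toward -y).
- vial: Clear glass vial with red screw cap, 22 mm in diameter, 51 mm tall. Origin: centre of the underside; z up. It stands in the socket at the block's y = +34 mm; 39 mm of it stick out.
- stand: White vial stand, fixed: round foot 60 mm wide, slim stem, flat round top 30 mm in diameter, 60 mm above the bench. Origin: centre of the underside. It may be to the left or right of the dock.
- stand_top (a point): Centre of the flat top of the vial stand, 60 mm above the bench; z up.
- bottle: White square reagent bottle with black cap, 49 x 49 x 116 mm, standing beside the dock, on the other side than the vial stand; leave alone. Origin: centre of the underside.
- tape_roll: Roll of tan tape lying flat, 98 x 96 x 25 mm; leave alone. Origin: centre of the underside.
- spare_vial: Vial with black cap, 22 mm in diameter, 51 mm tall, standing; leave alone. Origin: centre of the underside.

How it is judged:
By the outcome, as a careful person would: the job done as asked, in the order asked, and still so for the second after the job is handed in, while the arm keeps its last pose, push and grip.
It also fails if it takes over 59 s, if anything falls off the work surface, if the arm or the gripper's body presses on something with over 40 N, if the wrist force passes 120 N, or if a joint passes its speed limit or range.

## Robot

A 6-joint arm with a two-finger parallel gripper is mounted at the origin on a cart in front of the work surface, level with it; the furniture and walls round the work are solid. World frame = base frame: x ahead of the robot, y to its left, z up, the work surface at z = 0. Lengths are in m, angles in rad, forces in N, time in s.
With the tool pointing down it reaches from about 0.275 to 0.85 m from the base axis. Payload 19 kg.
Tool frame: the origin (TCP) lies at the very end of the fingers, on their centre line; the grasp point (between the pads) lies 19 mm behind it; z points along the fingers, y is the line along which they close (so a half turn about z gives the same grasp; the last joint's range is limited). The gripper opens to 85 mm and grips with 20 to 120 N. Pads are 22 mm wide; open, the fingers measure 114 mm over their backs; the gripper's body (76 mm by 85 mm) begins 54 mm behind the grasp point. The pads swing forward as they close: fully open they stand 13 mm farther back than shut.
Start: joints at [-1.388, 0.15, 1.437, -0, 1.554, -0.134], TCP at [0.179, -0.546, 0.231] pointing down, gripper open.
Joint ranges: [-2.8, 2.8], [-0.68, 2.1], [0.12, 2.68], [-1.39, 4.53], [0.16, 2.79], [-2.81, 2.81]. Speed limits (rad/s): [1.89, 1.89, 2.22, 3.01, 3.01, 3.01].

## Interface

Orientations are given as [roll, pitch, yaw] about the fixed x, y, z axes, in that order (R = Rz(yaw) Ry(pitch) Rx(roll)).
In Python, from cell import r, cams gives the robot as it stands.
- The arm moves only by the shell command python3 -m jog 'ROWS' [FORCE]. ROWS is JSON, a list of rows, each an object of numbers: "dx", "dy", "dz": the shift along the tool's x, y, z in cm; "wx", "wy", "wz": the turn, a rotation vector about the tool's x, y, z in rad; "hand": the finger opening in cm, from 0 to 8.54. In form: [{"dx": .., "dy": .., "dz": .., "wx": .., "wy": .., "wz": .., "hand": ..}, ...]. A call has 1 to 5 rows; each row shifts and turns the commanded pose from where the row before left it, along the tool's axes as they then stand; what a row does not reach is not made up. A row lasts 1/10 s, in which the tool goes at most 50 mm and 8.59 degrees, less where a joint would pass 70% of its speed; a pose out of reach is approached as far as the arm can. A call is refused whole if a number of a shift passes 5 or a number of a turn 0.15, either way. A call with a gripper value outside its range is refused whole. The fingers move at their own pace and stop on an object; FORCE is the grip in N (left out, the last holds). Time passes only in rows, so rows that do not move let the fingers close. It gives the time, the measured TCP pose, the force, the opening and the grip force at its end, in the units of the state.
- r.state(): the state, without advancing time (a new reading comes with each control period).
- cams.snapshot(name): name is "side" or "top" or "wrist"; returns (picture, depth): 384x512x3 uint8, red, green, blue; 384x512 float32, m along the optical axis (not along the pixel's ray), 0 where there is no reading.
- cams.camera_info(name): a dict with "vfov" (degrees; the focal length in pixels is half the picture's height over the tangent of half this angle, whatever the lens; pixels are square), "cx", "cy" (the principal point, pixels), "rvec" (rotation vector, rad) and "tvec" (3), from world to camera coordinates, as OpenCV has them; the wrist camera has in their place "mount" (4x4, takes a point from camera to tool coordinates, whose origin is the TCP and whose axes are the flange's). Camera axes: x right, y down, z forward; pixel columns grow to the right and rows downward; lengths in m; the calibration is good to about 2 mm. A picture is of the moment at which its call begins: read the wrist's pose just before it. camera_info takes no time and is no camera call.
- r.job_done(): hands the job in; it is judged then, once.
The state is a dict: "t": time; "qpos": joint angles; "joint_velocities": joint speeds; "tau": joint torques, N m; "tcp_pos": TCP position; "orientation": TCP orientation; "force": force on the tool from outside, world axes, zero at the start; "wrist_torque": the same for the moment, N m; "grip_width": finger opening in m; "gripper_force": force on a finger pad.
Only numpy, scipy, OpenCV 4.12 (cv2) and the standard library are available. Lean on these libraries where they do the work, as an engineer would, in place of code of your own. Each camera call takes 0.05 s, during which the arm holds its last target. There are 200 camera calls.

## Working session

There is one attempt and no reset: what is moved stays moved. The work goes in short steps, Python scripts to look and compute and a shell command to move; the robot and the scene stay as the last step left them, time stands still between calls to the robot, and variables do not carry over. Pictures are saved under pics/ and viewed, at most 10 in all, crops included, and the job is handed in when it is done.

```bash
mkdir -p pics; ls; python3 - <<'E'
from cell import r,cams
import cv2,numpy as np
for n in("top","side"):
    p,d=cams.snapshot(n); cv2.imwrite(f"pics/{n}0.png",p[:,:,::-1]); np.save(f"pics/{n}0.npy",d); print(n,cams.camera_info(n))
s=r.state();print(s)
E
```

```text
pics
top {'vfov': 54.4483817645739, 'cx': 252.466145183129, 'cy': 190.59852358088494, 'rvec': array([ 2.19842764, -2.16395587,  0.04428816]), 'tvec': array([0.00301454, 0.50949434, 1.34993621])}
side {'vfov': 44.49521550620457, 'cx': 260.8090360912896, 'cy': 185.32996696477716, 'rvec': array([ 1.88739939, -0.45554024,  0.28242355]), 'tvec': array([-0.46022796,  0.1836313 ,  1.26815669])}
{'t': 0.1, 'qpos': array([-1.38798760e+00,  1.50953000e-01,  1.43791116e+00, -2.93824240e-05,
        1.55382193e+00, -1.33990332e-01]), 'joint_velocities': array([-1.21994944e-03,  1.25686990e-03, -6.00275456e-04,  4.16891040e-04,
        3.05704263e-05,  3.07875097e-04]), 'tau': array([ 1.96104185e-03, -7.14372754e+01, -5.71807766e+01, -4.25542485e-04,
        7.00869947e-03,  7.50511299e-05]), 'tcp_pos': array([ 0.17906647, -0.54618484,  0.23075393]), 'orientation': array([-3.14050509e+00, -1.16957568e-04,  3.16799513e-01]), 'force': array([-0.35631343,  0.34464468, -0.60878059]), 'wrist_torque': array([-0.01592404,  0.03885512,  0.01179031]), 'gripper_force': 0.0, 'grip_width': 0.08516842832492294}
```

View pics/top0.png

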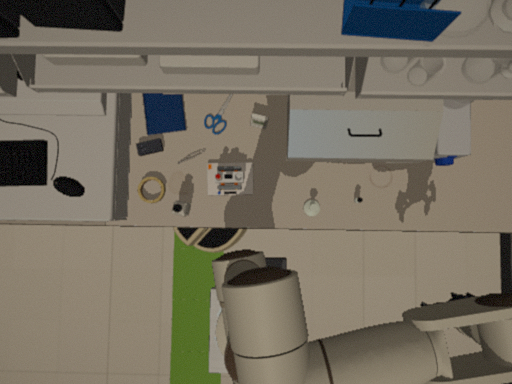

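View pics/side0.png

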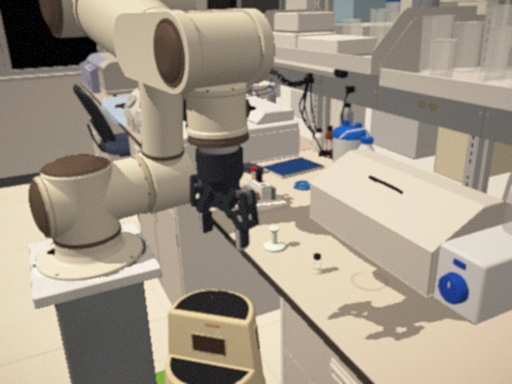

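The top view shows the dock near (230,179), the stand at (312,208), the bottle at (179,208), the tape at (151,190) and the spare vial at (358,199). Next I'll enlarge that area and convert pixels to positions.

```bash
cat > h.py <<'E'
import numpy as np,cv2
from cell import r,cams
from scipy.spatial.transform import Rotation as Ro
def K(i): 
    f=192/np.tan(np.radians(i['vfov'])/2); return f
def T(): 
    s=r.state(); return Ro.from_euler('xyz',s['orientation']).as_matrix(),s['tcp_pos']
def ray(name,u,v,pose=None):
    i=cams.camera_info(name); f=K(i); d=np.array([(u-i['cx'])/f,(v-i['cy'])/f,1])
    if name=='wrist':
        R,p=pose; M=np.array(i['mount']); return R@M[:3,3]+p, R@M[:3,:3]@d
    R=cv2.Rodrigues(np.array(i['rvec']))[0]; return -R.T@np.array(i['tvec']), R.T@d
def atz(name,u,v,z,pose=None):
    o,d=ray(name,u,v,pose); return o+d*(z-o[2])/d[2]
def atd(name,u,v,dep,pose=None):
    o,d=ray(name,u,v,pose); return o+d*dep
E
python3 - <<'E'
from h import *
print(cams.camera_info('wrist'))
d=np.load('pics/top0.npy')
for n,u,v,z in [('dock',230,179,.018),('stand',312,208,.06),('bottle',179,208,.116),('spare',358,199,.05),('redcap',217,176,.115),('tab',229,176,.11)]:
    print(n,atz('top',u,v,z).round(3),atd('top',u,v,d[v,u]).round(3))
p=cv2.imread('pics/top0.png')[150:225,140:330]; cv2.imwrite('pics/top0c.png',cv2.resize(p,None,fx=4,fy=4,interpolation=2))
E
```

```text
{'vfov': 60.061555553197856, 'cx': 258.90144190360354, 'cy': 188.7236044652015, 'mount': array([[-1.32454472e-03, -9.48665678e-01, -3.16277847e-01,
         8.04953101e-02],
       [ 9.99999051e-01, -1.37622863e-03, -5.99554994e-05,
         1.48716807e-03],
       [-3.78392905e-04, -3.16277626e-01,  9.48666601e-01,
        -1.43359351e-01],
       [ 0.00000000e+00,  0.00000000e+00,  0.00000000e+00,
         1.00000000e+00]])}
dock [0.551 0.094 0.018] [0.545 0.089 0.075]
stand [ 0.449 -0.2    0.06 ] [ 0.449 -0.201  0.056]
bottle [0.44  0.257 0.116] [0.44  0.257 0.119]
spare [ 0.483 -0.364  0.05 ] [ 0.483 -0.363  0.054]
redcap [0.551 0.131 0.115] [0.551 0.131 0.116]
tab [0.552 0.09  0.11 ] [0.552 0.09  0.114]
```

View pics/top0c.png

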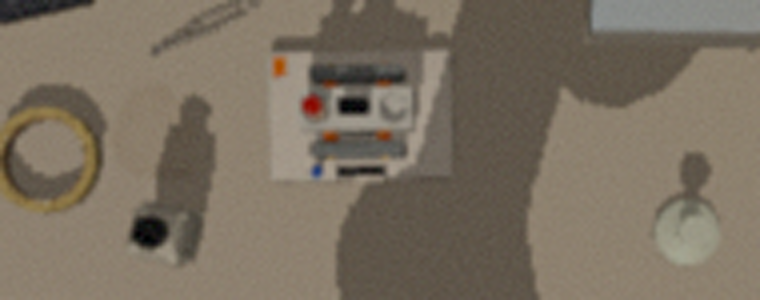

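The zoom shows the red cap at full-image (218,176), the tab at (228,176), the stand top at about (314,207.5), and the dock nearly axis-aligned with the vial on +y. I'll swing the base toward the stand and look at it with the wrist camera.

```bash
for i in 1; do python3 -m jog '[{"dx":4.8,"dy":-0.2,"wz":-0.085},{"dx":4.8,"dy":-0.2,"wz":-0.085},{"dx":4.8,"dy":-0.2,"wz":-0.085},{"dx":4.8,"dy":-0.2,"wz":-0.085},{"dx":4.8,"dy":-0.2,"wz":-0.085}]'; done
python3 -m jog '[{"dx":4.8,"dy":-0.2,"wz":-0.085},{"dx":4.8,"dy":-0.2,"wz":-0.085},{"dx":4.8,"dy":-0.2,"wz":-0.085},{"dx":4.8,"dy":-0.2,"wz":-0.085},{"dx":1,"wz":-0.02}]'
python3 - <<'E'
from h import *
P=T();p,d=cams.snapshot('wrist');cv2.imwrite('pics/w1.png',p[:,:,::-1]);np.savez('pics/w1.npz',R=P[0],p=P[1],d=d)
print(P,r.state()['orientation'])
E
```

```text
(array([[ 9.50237315e-01,  3.11526875e-01, -2.27666840e-04],
       [ 3.11526937e-01, -9.50236720e-01,  1.06987546e-03],
       [ 1.16957567e-04, -1.08755994e-03, -9.99999402e-01]]), array([ 0.17906647, -0.54618484,  0.23075393])) [-3.14063333e+00 -1.22977853e-04  3.16808962e-01]invalid input at $[0]: expected keys dx, dy, dz, wx, wy, wz, hand
invalid input at $[0]: expected keys dx, dy, dz, wx, wy, wz, hand
```

View pics/w1.png

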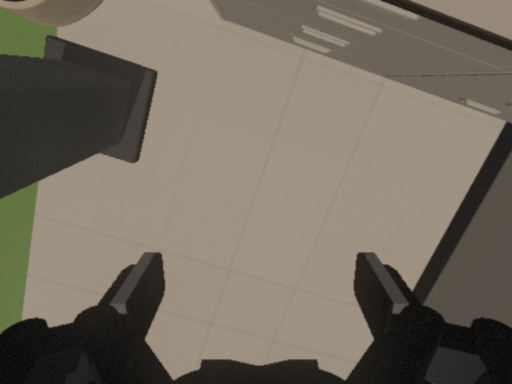

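The moves were refused because every key is required, so this picture shows only the floor and the two fingers at the start pose. I'll resend with full rows.

```bash
python3 -m jog '[{"dx":4.8,"dy":-0.2,"dz":0,"wx":0,"wy":0,"wz":-0.085,"hand":8.5},{"dx":4.8,"dy":-0.2,"dz":0,"wx":0,"wy":0,"wz":-0.085,"hand":8.5},{"dx":4.8,"dy":-0.2,"dz":0,"wx":0,"wy":0,"wz":-0.085,"hand":8.5},{"dx":4.8,"dy":-0.2,"dz":0,"wx":0,"wy":0,"wz":-0.085,"hand":8.5},{"dx":4.8,"dy":-0.2,"dz":0,"wx":0,"wy":0,"wz":-0.085,"hand":8.5}]'
python3 -m jog '[{"dx":4.8,"dy":-0.2,"dz":0,"wx":0,"wy":0,"wz":-0.085,"hand":8.5},{"dx":4.8,"dy":-0.2,"dz":0,"wx":0,"wy":0,"wz":-0.085,"hand":8.5},{"dx":4.8,"dy":-0.2,"dz":0,"wx":0,"wy":0,"wz":-0.085,"hand":8.5},{"dx":2,"dy":-0.1,"dz":0,"wx":0,"wy":0,"wz":-0.035,"hand":8.5},{"dx":0,"dy":0,"dz":0,"wx":0,"wy":0,"wz":0,"hand":8.5}]'
python3 - <<'E'
from h import *
P=T();p,d=cams.snapshot('wrist');cv2.imwrite('pics/w2.png',p[:,:,::-1]);np.savez('pics/w2.npz',R=P[0],p=P[1],d=d)
print(P[1],r.state()['orientation'],r.state()['t'])
E
```

```text
t: 0.65
tcp_pos: [0.3865, -0.4249, 0.2309]
orientation: [-3.141, -0.0, 0.745]
force: [0.9, -0.2, -0.0]
grip_width: 0.0847
gripper_force: 0.0
t: 1.15
tcp_pos: [0.4892, -0.2966, 0.2312]
orientation: [-3.141, -0.001, 1.036]
force: [-0.5, -0.2, 0.7]
grip_width: 0.0848
gripper_force: 0.0
[ 0.4892292  -0.29662261  0.23116486] [-3.14126642e+00 -2.08719919e-05  1.03373771e+00] 1.2
```

View pics/w2.png

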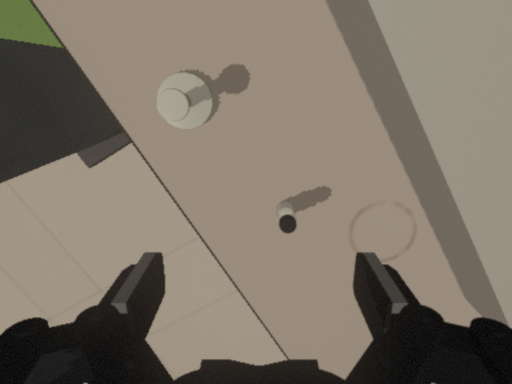

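The wrist image shows the stand's flat top at (174,105), its foot at (184,101), and the spare vial's cap at (288,224). I'll measure these and go on to the dock.

```bash
python3 - <<'E'
from h import *
z=np.load('pics/w2.npz');P=(z['R'],z['p'])
print(atz('wrist',174,105,.06,P),atz('wrist',184,101,.003,P),atz('top',314.25,207.5,.06),atz('wrist',288,224,.051,P))
print(atd('wrist',174,105,z['d'][105,174],P), P[0].T@(np.array([.545,.045,.231])-P[1]))
E
python3 -m jog '[{"dx":4.8,"dy":-0.2,"dz":0,"wx":0,"wy":0,"wz":-0.085,"hand":8.5},{"dx":4.8,"dy":-0.2,"dz":0,"wx":0,"wy":0,"wz":-0.085,"hand":8.5},{"dx":4.8,"dy":-0.2,"dz":0,"wx":0,"wy":0,"wz":-0.085,"hand":8.5},{"dx":4.8,"dy":-0.2,"dz":0,"wx":0,"wy":0,"wz":-0.085,"hand":8.5},{"dx":4.8,"dy":-0.2,"dz":0,"wx":0,"wy":0,"wz":-0.085,"hand":8.5}]'
python3 -m jog '[{"dx":2,"dy":-0.1,"dz":0,"wx":0,"wy":0,"wz":-0.085,"hand":8.5},{"dx":0,"dy":0,"dz":0,"wx":0,"wy":0,"wz":-0.02,"hand":7},{"dx":0,"dy":0,"dz":0,"wx":0,"wy":0,"wz":0,"hand":6}]'
python3 - <<'E'
from h import *
P=T();p,d=cams.snapshot('wrist');cv2.imwrite('pics/w3.png',p[:,:,::-1]);np.savez('pics/w3.npz',R=P[0],p=P[1],d=d)
print(P[1],r.state()['orientation'],r.state()['t'])
E
```

```text
[ 0.45111753 -0.20869503  0.06      ] [ 0.44853577 -0.20721727  0.003     ] [ 0.45045026 -0.20817765  0.06      ] [ 0.48174115 -0.37092461  0.051     ]
[ 0.45131163 -0.20874321  0.06077126] [ 0.32238023 -0.12604458  0.00040603]
t: 1.7
tcp_pos: [0.5648, -0.0728, 0.2311]
orientation: [-3.141, 0.0, 1.458]
force: [0.7, -0.8, 0.3]
grip_width: 0.0851
gripper_force: 0.0
t: 2.0
tcp_pos: [0.5658, -0.0543, 0.2312]
orientation: [-3.141, 0.0, 1.56]
force: [-0.6, -0.1, -0.1]
grip_width: 0.0606
gripper_force: 0.0
[ 0.56581963 -0.05427744  0.23120346] [-3.14128352e+00  2.34017164e-04  1.55882887e+00] 2.05
```

View pics/w3.png

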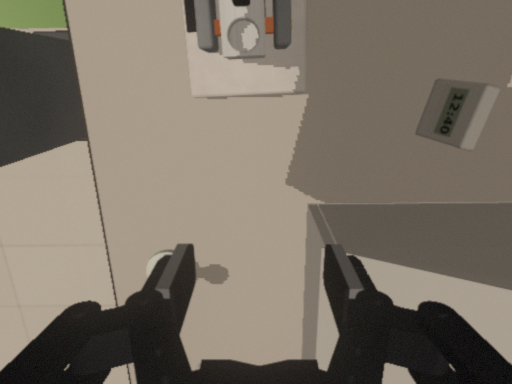

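Only the near end of the dock is in view: its edge lies at (190–305, 95) and the empty socket at (243,36). I'll move 10 cm further.

```bash
python3 -m jog '[{"dx":4.8,"dy":-0.7,"dz":0,"wx":0,"wy":0,"wz":0,"hand":6},{"dx":4.8,"dy":-0.7,"dz":0,"wx":0,"wy":0,"wz":0,"hand":5.5},{"dx":0,"dy":0,"dz":0,"wx":0,"wy":0,"wz":0,"hand":5.5}]'
python3 - <<'E'
from h import *
P=T();p,d=cams.snapshot('wrist');cv2.imwrite('pics/w4.png',cv2.resize(p[:240,120:400,::-1],None,fx=2.5,fy=2.5,interpolation=2));np.savez('pics/w4.npz',R=P[0],p=P[1],d=d)
print(P[1],r.state()['orientation'],r.state()['t'])
E
```

```text
t: 2.35
tcp_pos: [0.5521, 0.0454, 0.2315]
orientation: [3.142, -0.001, 1.562]
force: [0.5, -1.1, 0.1]
grip_width: 0.0549
gripper_force: 0.0
[0.55214185 0.04544415 0.23149992] [ 3.14146369e+00 -1.11991257e-04  1.56144779e+00] 2.4
```

View pics/w4.png

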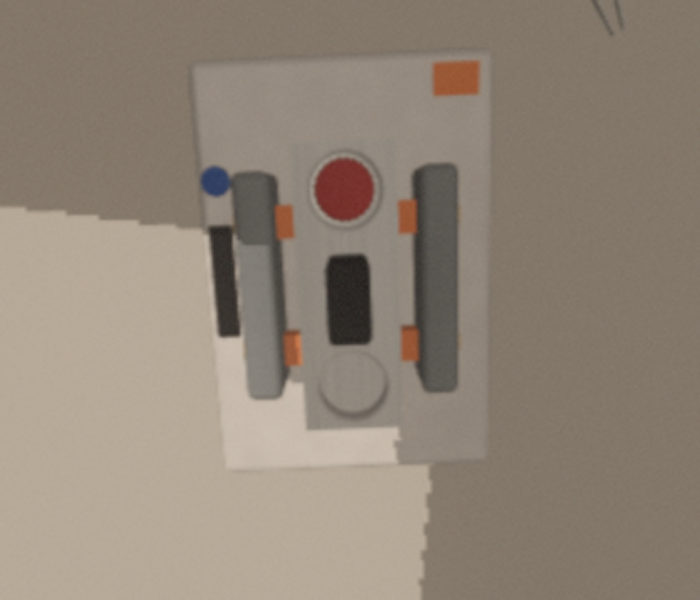

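The enlarged crop shows the red cap at (344,189), the tab at (349,300), the empty socket at (354,382), and the dock base corners at (195,66), (490,53), (486,458) and (228,468).

```bash
python3 - <<'E'
from h import *
z=np.load('pics/w4.npz');P=(z['R'],z['p'])
f=lambda u,v,h:atz('wrist',120+u/2.5,v/2.5,h,P).round(4)
cap=f(344,189,.115);tab=f(349,300,.112);so=f(354,382,.076)
c=np.array([f(*q,.018) for q in [(195,66),(490,53),(486,458),(228,468)]])
print('cap',cap,'tab',tab,'sock',so);print(c,c.mean(0))
print('yaw from sock-cap',np.arctan2(*(cap-so)[[0,1]]*[-1,1]), 'base', np.arctan2(-(c[1]-c[2])[0],(c[1]-c[2])[1]),np.arctan2(-(c[0]-c[3])[0],(c[0]-c[3])[1]))
print(np.linalg.norm((cap-so)[:2]),'depth cap',[atd('wrist',120+u/2.5,v/2.5,z['d'][int(v/2.5),int(120+u/2.5)],P).round(4) for u,v in [(344,189),(349,300)]])
print('tool shift to cap',P[0].T@(np.array([cap[0],cap[1],.083])-P[1])*100)
print('top',atz('top',218,176.25,.115),atz('top',228.25,176.25,.112))
E
```

```text
cap [0.5517 0.1268 0.115 ] tab [0.5528 0.094  0.112 ] sock [0.5544 0.0601 0.076 ]
[[0.4939 0.1735 0.018 ]
 [0.6086 0.1768 0.018 ]
 [0.614  0.0121 0.018 ]
 [0.4975 0.0086 0.018 ]] [0.5535  0.09275 0.018  ]
yaw from sock-cap 0.04045767163940822 base 0.03277514440407553 0.021827945608166952
0.06675462530791405 depth cap [array([0.5517, 0.1268, 0.1154]), array([0.5528, 0.0941, 0.1126])]
tool shift to cap [ 8.11742306 -0.12028605 14.8595063 ]
top [0.55054449 0.12722808 0.115     ] [0.55134438 0.09253761 0.112     ]
```

```bash
python3 -m jog '[{"dx":0,"dy":0,"dz":0,"wx":0,"wy":0,"wz":-0.04,"hand":5.5},{"dx":4,"dy":0.1,"dz":0,"wx":0,"wy":0,"wz":0,"hand":5},{"dx":4.1,"dy":0.1,"dz":0,"wx":0,"wy":0,"wz":0,"hand":5},{"dx":0,"dy":0,"dz":4.5,"wx":0,"wy":0,"wz":0,"hand":5},{"dx":0,"dy":0,"dz":4.5,"wx":0,"wy":0,"wz":0,"hand":5}]'
python3 -m jog '[{"dx":0,"dy":0,"dz":3,"wx":0,"wy":0,"wz":0,"hand":5},{"dx":0,"dy":0,"dz":1.5,"wx":0,"wy":0,"wz":0,"hand":5},{"dx":0,"dy":0,"dz":1,"wx":0,"wy":0,"wz":0,"hand":5},{"dx":0,"dy":0,"dz":0,"wx":0,"wy":0,"wz":0,"hand":5}]'
```

```text
t: 2.9
tcp_pos: [0.5533, 0.1228, 0.1409]
orientation: [3.139, 0.0, 1.6]
force: [1.2, -0.4, -0.6]
grip_width: 0.0499
gripper_force: 0.0
t: 3.3
tcp_pos: [0.5526, 0.123, 0.0861]
orientation: [-3.141, 0.0, 1.6]
force: [-0.1, 0.7, 0.3]
grip_width: 0.0497
gripper_force: 0.0
```

```bash
python3 -m jog '[{"dx":0.4,"dy":-0.05,"dz":0.2,"wx":0,"wy":0,"wz":0,"hand":4},{"dx":0,"dy":0,"dz":0,"wx":0,"wy":0,"wz":0,"hand":3},{"dx":0,"dy":0,"dz":0,"wx":0,"wy":0,"wz":0,"hand":1.5},{"dx":0,"dy":0,"dz":0,"wx":0,"wy":0,"wz":0,"hand":1.5},{"dx":0,"dy":0,"dz":0,"wx":0,"wy":0,"wz":0,"hand":1.5}]' 25
```

```text
t: 3.8
tcp_pos: [0.5521, 0.1281, 0.0854]
orientation: [3.14, -0.0, 1.602]
force: [-0.7, 0.5, 7.0]
grip_width: 0.0212
gripper_force: 25.7
```

```bash
python3 -m jog '[{"dx":0,"dy":0,"dz":-1,"wx":0,"wy":0,"wz":0,"hand":1.5},{"dx":0,"dy":0,"dz":-2.5,"wx":0,"wy":0,"wz":0,"hand":1.5},{"dx":0,"dy":0,"dz":-3,"wx":0,"wy":0,"wz":0,"hand":1.5},{"dx":0,"dy":0,"dz":-2.5,"wx":0,"wy":0,"wz":0,"hand":1.5},{"dx":-1,"dy":-0.5,"dz":-1,"wx":0,"wy":0,"wz":0,"hand":1.5}]'
python3 -m jog '[{"dx":-3.2,"dy":-1.1,"dz":0,"wx":0,"wy":0,"wz":0,"hand":1.5},{"dx":-3.6,"dy":-1.2,"dz":0,"wx":0,"wy":0,"wz":0,"hand":1.5},{"dx":-3.6,"dy":-1.2,"dz":0,"wx":0,"wy":0,"wz":0,"hand":1.5},{"dx":-3.6,"dy":-1.2,"dz":0,"wx":0,"wy":0,"wz":0,"hand":1.5},{"dx":-3.6,"dy":-1.2,"dz":0,"wx":0,"wy":0,"wz":0,"hand":1.5}]'
python3 -m jog '[{"dx":-3.6,"dy":-1.2,"dz":0,"wx":0,"wy":0,"wz":0,"hand":1.5},{"dx":-3.6,"dy":-1.2,"dz":0,"wx":0,"wy":0,"wz":0,"hand":1.5},{"dx":-3.6,"dy":-1.2,"dz":0,"wx":0,"wy":0,"wz":0,"hand":1.5},{"dx":-2.5,"dy":-0.8,"dz":0,"wx":0,"wy":0,"wz":0,"hand":1.5},{"dx":-1,"dy":-0.3,"dz":0,"wx":0,"wy":0,"wz":0,"hand":1.5}]'
python3 - <<'E'
from h import *
P=T();print(P[1],P[0].T@(np.array([.451,-.2085,.0815])-P[1])*100)
p,d=cams.snapshot('side');p=p[170:290,180:340];cv2.imwrite('pics/s5.png',cv2.resize(p[:,:,::-1],None,fx=4,fy=4,interpolation=2))
E
```

```text
t: 4.3
tcp_pos: [0.5477, 0.1181, 0.1874]
orientation: [3.138, -0.0, 1.603]
force: [-0.2, 0.1, -0.7]
grip_width: 0.0212
gripper_force: 25.1
t: 4.8
tcp_pos: [0.4921, -0.0617, 0.184]
orientation: [-3.141, -0.0, 1.602]
force: [-0.4, -0.6, -0.5]
grip_width: 0.0209
gripper_force: 25.1
t: 5.3
tcp_pos: [0.4495, -0.2065, 0.1839]
orientation: [-3.141, 0.0, 1.599]
force: [-0.1, -0.2, -1.4]
grip_width: 0.0211
gripper_force: 25.1
[ 0.44945264 -0.20653694  0.18392154] [-0.20056252  0.15667258 10.24204237]
```

View pics/s5.png

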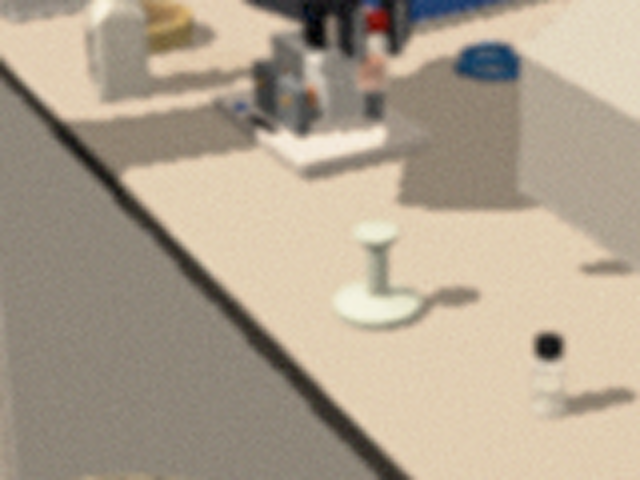

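The crop shows the held red cap at (377,18), directly above the stand top at (376,233). I'll shift slightly and lower.

```bash
python3 -m jog '[{"dx":-0.2,"dy":0.15,"dz":1.5,"wx":0,"wy":0,"wz":0,"hand":1.5},{"dx":0,"dy":0,"dz":3,"wx":0,"wy":0,"wz":0,"hand":1.5},{"dx":0,"dy":0,"dz":2.7,"wx":0,"wy":0,"wz":0,"hand":1.5},{"dx":0,"dy":0,"dz":1.5,"wx":0,"wy":0,"wz":0,"hand":1.5},{"dx":0,"dy":0,"dz":0.7,"wx":0,"wy":0,"wz":0,"hand":1.5}]'
python3 -m jog '[{"dx":0,"dy":0,"dz":0.2,"wx":0,"wy":0,"wz":0,"hand":1.5},{"dx":0,"dy":0,"dz":0.1,"wx":0,"wy":0,"wz":0,"hand":1.5},{"dx":0,"dy":0,"dz":0,"wx":0,"wy":0,"wz":0,"hand":1.5}]'
python3 - <<'E'
from h import *
P=T();print(P[1],P[0].T@(np.array([.451,-.2085,.0815])-P[1])*100,r.state()['force'])
p,d=cams.snapshot('side');p=p[190:270,220:340];cv2.imwrite('pics/s6.png',cv2.resize(p[:,:,::-1],None,fx=6,fy=6,interpolation=2))
E
```

```text
t: 5.85
tcp_pos: [0.4519, -0.205, 0.0887]
orientation: [-3.14, -0.002, 1.603]
force: [-0.4, 0.9, -0.2]
grip_width: 0.0209
gripper_force: 25.1
t: 6.15
tcp_pos: [0.4528, -0.2063, 0.088]
orientation: [3.141, 0.0, 1.602]
force: [0.3, -0.5, -0.2]
grip_width: 0.021
gripper_force: 25.1
[ 0.45280338 -0.20634491  0.08799761] [-0.20945573 -0.18753181  0.64970395] [ 0.33223992 -0.51943889 -0.20057091]
```

View pics/s6.png

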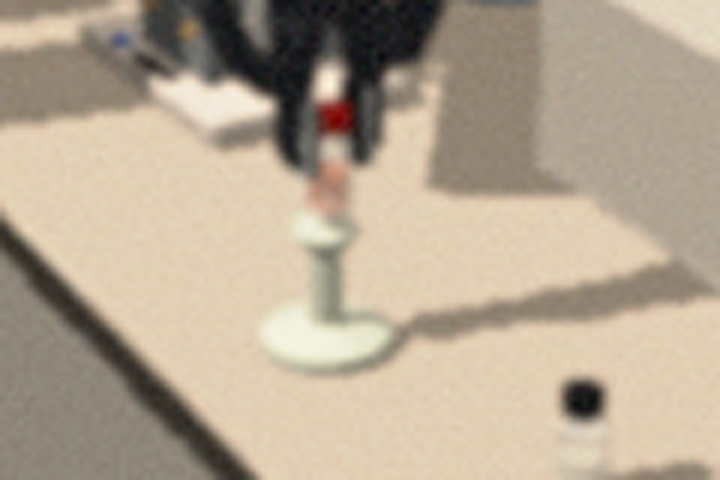

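The vial hangs just above the stand top, with its bottom at about (328,212) and the stand top's centre at (324,230). I'll centre it and lower gently.

```bash
python3 -m jog '[{"dx":-0.1,"dy":-0.17,"dz":0.2,"wx":0,"wy":0,"wz":0,"hand":1.5},{"dx":0,"dy":0,"dz":0.2,"wx":0,"wy":0,"wz":0,"hand":1.5},{"dx":0,"dy":0,"dz":0.1,"wx":0,"wy":0,"wz":0,"hand":1.5},{"dx":0,"dy":0,"dz":0,"wx":0,"wy":0,"wz":0,"hand":1.5}]'
python3 -m jog '[{"dx":0,"dy":0,"dz":0.1,"wx":0,"wy":0,"wz":0,"hand":1.5},{"dx":0,"dy":0,"dz":0,"wx":0,"wy":0,"wz":0,"hand":1.5}]'
```

```text
t: 6.6
tcp_pos: [0.4507, -0.2074, 0.0821]
orientation: [-3.141, -0.0, 1.602]
force: [0.5, 0.0, 0.6]
grip_width: 0.0211
gripper_force: 25.1
t: 6.8
tcp_pos: [0.4509, -0.2074, 0.0814]
orientation: [3.141, 0.0, 1.602]
force: [-0.3, -0.0, 1.4]
grip_width: 0.0211
gripper_force: 25.3
```

```bash
python3 -m jog '[{"dx":0,"dy":0,"dz":0.1,"wx":0,"wy":0,"wz":0,"hand":1.5},{"dx":0,"dy":0,"dz":0,"wx":0,"wy":0,"wz":0,"hand":1.5}]'
```

```text
t: 7.0
tcp_pos: [0.451, -0.2076, 0.0813]
orientation: [3.141, 0.001, 1.602]
force: [-5.6, 2.6, 16.9]
grip_width: 0.0213
gripper_force: 26.8
```

Contact is made at 17 N. I'll relieve it, open, and lift away.

```bash
python3 -m jog '[{"dx":0,"dy":0,"dz":-0.07,"wx":0,"wy":0,"wz":0,"hand":1.5},{"dx":0,"dy":0,"dz":0,"wx":0,"wy":0,"wz":0,"hand":2.4},{"dx":0,"dy":0,"dz":0,"wx":0,"wy":0,"wz":0,"hand":3},{"dx":0,"dy":0,"dz":0,"wx":0,"wy":0,"wz":0,"hand":4},{"dx":0,"dy":0,"dz":0,"wx":0,"wy":0,"wz":0,"hand":5}]'
python3 -m jog '[{"dx":0,"dy":0,"dz":-1,"wx":0,"wy":0,"wz":0,"hand":5},{"dx":0,"dy":0,"dz":-3,"wx":0,"wy":0,"wz":0,"hand":5},{"dx":0,"dy":0,"dz":-4.5,"wx":0,"wy":0,"wz":0,"hand":5},{"dx":0,"dy":0,"dz":-4.5,"wx":0,"wy":0,"wz":0,"hand":5},{"dx":0,"dy":0,"dz":-1,"wx":0,"wy":0,"wz":0,"hand":5}]'
python3 - <<'E'
from h import *
p,d=cams.snapshot('side');a=cv2.resize(p[190:270,220:340,::-1],None,fx=3.3,fy=3.3,interpolation=2)
q,d=cams.snapshot('top');b=cv2.resize(q[150:230,220:340,::-1],None,fx=3.3,fy=3.3,interpolation=2)
cv2.imwrite('pics/s7.png',np.hstack([a,b]))
P=T();print(P[1],P[0].T@(np.array([.553,.0935,.2])-P[1])*100)
E
```

```text
t: 7.5
tcp_pos: [0.4507, -0.2074, 0.0809]
orientation: [-3.141, -0.0, 1.602]
force: [0.0, -0.3, -0.7]
grip_width: 0.05
gripper_force: 0.0
t: 8.0
tcp_pos: [0.4519, -0.2081, 0.2268]
orientation: [3.136, 0.004, 1.602]
force: [0.2, -1.1, -1.4]
grip_width: 0.0499
gripper_force: 0.0
[ 0.45131711 -0.20774594  0.22316274] [29.79958862 11.09015239  2.28985944]
```

View pics/s7.png

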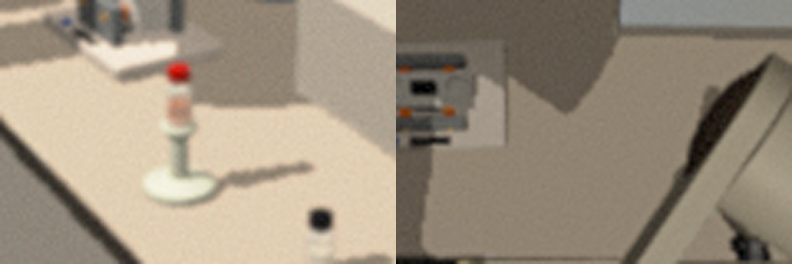

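The vial stands upright and centred on the stand top: in the side view (left panel) its cap is at (179,72) above the top at (178,127). Now over to the tab and turn the hand.

```bash
python3 -m jog '[{"dx":3.7,"dy":1.4,"dz":0,"wx":0,"wy":0,"wz":0,"hand":5},{"dx":4,"dy":1.5,"dz":0,"wx":0,"wy":0,"wz":0,"hand":5},{"dx":4,"dy":1.5,"dz":0,"wx":0,"wy":0,"wz":0,"hand":5},{"dx":4,"dy":1.5,"dz":0,"wx":0,"wy":0,"wz":0,"hand":5},{"dx":4,"dy":1.5,"dz":0,"wx":0,"wy":0,"wz":0,"hand":5}]'
python3 -m jog '[{"dx":4,"dy":1.5,"dz":0,"wx":0,"wy":0,"wz":0,"hand":5},{"dx":4,"dy":1.5,"dz":0,"wx":0,"wy":0,"wz":0,"hand":5},{"dx":2,"dy":0.7,"dz":0,"wx":0,"wy":0,"wz":0.1,"hand":5},{"dx":0,"dy":0,"dz":0,"wx":0,"wy":0,"wz":0.145,"hand":5},{"dx":0,"dy":0,"dz":0,"wx":0,"wy":0,"wz":0.145,"hand":5}]'
python3 -m jog '[{"dx":0,"dy":0,"dz":0,"wx":0,"wy":0,"wz":0.145,"hand":5},{"dx":0,"dy":0,"dz":0,"wx":0,"wy":0,"wz":0.145,"hand":5},{"dx":0,"dy":0,"dz":0,"wx":0,"wy":0,"wz":0.145,"hand":5},{"dx":0,"dy":0,"dz":0,"wx":0,"wy":0,"wz":0.145,"hand":5},{"dx":0,"dy":0,"dz":0,"wx":0,"wy":0,"wz":0.145,"hand":5}]'
python3 -m jog '[{"dx":0,"dy":0,"dz":0,"wx":0,"wy":0,"wz":0.145,"hand":5},{"dx":0,"dy":0,"dz":0,"wx":0,"wy":0,"wz":0.145,"hand":5},{"dx":0,"dy":0,"dz":0,"wx":0,"wy":0,"wz":0.145,"hand":5},{"dx":0,"dy":0,"dz":0,"wx":0,"wy":0,"wz":0,"hand":5},{"dx":0,"dy":0,"dz":0,"wx":0,"wy":0,"wz":0,"hand":5}]'
python3 - <<'E'
from h import *
s=r.state();P=T();print(s['t'],s['orientation'],s['qpos'],P[1],P[0].T@(np.array([.553,.0937,.081])-P[1])*100)
P=T();p,d=cams.snapshot('wrist');hsv=cv2.cvtColor(p,cv2.COLOR_RGB2HSV)
# dark pixels with depth giving z near .112
ii=cams.camera_info('wrist');v,u=np.mgrid[:384,:512];o=np.array([atd('wrist',a,b,d[b,a],P) for b,a in zip(v[::1].ravel(),u.ravel())]).reshape(384,512,3)
m=(o[...,2]>.105)&(o[...,2]<.118)&(abs(o[...,0]-.553)<.03)&(abs(o[...,1]-.094)<.03)
q=o[m];print(m.sum(),q.min(0),q.max(0),np.median(q,0),cv2.minAreaRect((q[:,:2]*1000).astype(np.float32)))
E
```

```text
t: 8.6
tcp_pos: [0.5184, -0.0064, 0.2195]
orientation: [-3.14, -0.0, 1.602]
force: [-0.1, -0.2, 0.4]
grip_width: 0.0496
gripper_force: 0.0
t: 9.1
tcp_pos: [0.552, 0.0938, 0.219]
orientation: [-3.139, 0.001, 1.207]
force: [0.0, 0.7, -0.1]
grip_width: 0.0499
gripper_force: 0.0
t: 9.6
tcp_pos: [0.552, 0.0928, 0.2193]
orientation: [-3.14, 0.002, 0.481]
force: [-0.4, 0.6, -0.5]
grip_width: 0.0502
gripper_force: 0.0
t: 10.1
tcp_pos: [0.5522, 0.0929, 0.22]
orientation: [-3.141, 0.002, 0.056]
force: [0.2, 1.0, -0.2]
grip_width: 0.0498
gripper_force: 0.0
10.1 [-3.14143619e+00  1.58429420e-03  5.63775311e-02] [2.89877199e-02 1.24207342e-01 1.48984458e+00 1.13118802e-04
 1.52912872e+00 1.54340184e+00] [0.55218856 0.09287992 0.21998641] [ 0.10765519 -0.07513127 13.89849968]Traceback (most recent call last):
  File "<stdin>", line 5, in <module>
  File "h.py", line 16, in atd
    o,d=ray(name,u,v,pose); return o+d*dep
        ~~~^^^^^^^^^^^^^^^
  File "h.py", line 9, in ray
    i=cams.camera_info(name); f=K(i); d=np.array([(u-i['cx'])/f,(v-i['cy'])/f,1])
ValueError: time passes only in moves, steps and waits
```

```bash
cat >> h.py <<'E'
def cloud(name,d,pose=None):
    o,_=ray(name,0,0,pose); g=[ray(name,*q,pose)[1] for q in((0,0),(1,0),(0,1))]
    v,u=np.mgrid[:384,:512]
    D=g[0]+u[...,None]*(g[1]-g[0])+v[...,None]*(g[2]-g[0]); return o+D*d[...,None]
E
python3 - <<'E'
from h import *
P=T();p,d=cams.snapshot('wrist');o=cloud('wrist',d,P)
def rect(z0,z1,w):
    m=(o[...,2]>z0)&(o[...,2]<z1)&(abs(o[...,0]-.553)<w)&(abs(o[...,1]-.094)<.06)
    q=o[m]; print(m.sum(),np.median(q,0),q.min(0),q.max(0),cv2.minAreaRect((q[:,:2]*1000).astype(np.float32)))
rect(.105,.118,.03);rect(.072,.080,.03)
E
```

```text
608 [0.55406236 0.09368235 0.112335  ] [0.54560131 0.08053761 0.10503843] [0.56036668 0.10661816 0.11462065] ((553.197265625, 93.56930541992188), (14.302151679992676, 25.725290298461914), 2.303978443145752)
2552 [0.55981649 0.09464089 0.07652303] [0.53330955 0.04350909 0.07202423] [0.57223709 0.14403928 0.07993333] ((552.5818481445312, 93.70570373535156), (36.740234375, 100.07044219970703), 1.652274250984192)
```

```bash
python3 -m jog '[{"dx":0.08,"dy":-0.07,"dz":4,"wx":0,"wy":0,"wz":0.027,"hand":5},{"dx":0,"dy":0,"dz":4.5,"wx":0,"wy":0,"wz":0,"hand":5},{"dx":0,"dy":0,"dz":3,"wx":0,"wy":0,"wz":0,"hand":5},{"dx":0,"dy":0,"dz":1.5,"wx":0,"wy":0,"wz":0,"hand":5},{"dx":0,"dy":0,"dz":0,"wx":0,"wy":0,"wz":0,"hand":5}]'
python3 - <<'E'
from h import *
P=T();print(P[1],r.state()['orientation'],P[0].T@(np.array([.553,.0936,.082])-P[1])*100)
E
```

```text
t: 10.7
tcp_pos: [0.5525, 0.0936, 0.0895]
orientation: [-3.142, 0.003, 0.026]
force: [0.2, 0.5, 0.4]
grip_width: 0.0498
gripper_force: 0.0
[0.55253548 0.09360112 0.08952172] [-3.14150191e+00  2.85945880e-03  2.61380793e-02] [0.04858335 0.00139429 0.75203583]
```

```bash
python3 -m jog '[{"dx":0.05,"dy":0,"dz":0.5,"wx":0,"wy":0,"wz":0,"hand":5},{"dx":0,"dy":0,"dz":0.2,"wx":0,"wy":0,"wz":0,"hand":4},{"dx":0,"dy":0,"dz":0,"wx":0,"wy":0,"wz":0,"hand":3},{"dx":0,"dy":0,"dz":0,"wx":0,"wy":0,"wz":0,"hand":2},{"dx":0,"dy":0,"dz":0,"wx":0,"wy":0,"wz":0,"hand":1.5}]' 60
python3 -m jog '[{"dx":0,"dy":0,"dz":0,"wx":0,"wy":0,"wz":0,"hand":1.5},{"dx":0,"dy":0,"dz":0,"wx":0,"wy":0,"wz":0,"hand":1.5},{"dx":0,"dy":0,"dz":0,"wx":0,"wy":0,"wz":0,"hand":1.5}]' 110
```

```text
t: 11.2
tcp_pos: [0.5543, 0.0941, 0.0853]
orientation: [-3.141, -0.002, 0.025]
force: [-0.8, 2.6, 6.0]
grip_width: 0.0248
gripper_force: 59.7
t: 11.5
tcp_pos: [0.5544, 0.0942, 0.0854]
orientation: [-3.141, -0.002, 0.025]
force: [-1.7, 3.6, 7.3]
grip_width: 0.0238
gripper_force: 107.5
```

The tab is gripped at 107 N. I'll rock about pad_mid, 4 cm below the TCP, starting with a quarter swing.

```bash
python3 -m jog '[{"dx":0,"dy":0.17,"dz":-0.07,"wx":0.043,"wy":0,"wz":0,"hand":1.5},{"dx":0,"dy":0.17,"dz":-0.07,"wx":0.043,"wy":0,"wz":0,"hand":1.5},{"dx":0,"dy":0.17,"dz":-0.07,"wx":0.043,"wy":0,"wz":0,"hand":1.5}]'
python3 - <<'E'
from h import *
s=r.state();print(s['orientation'],s['force'],s['wrist_torque'],s['tcp_pos'])
E
```

```text
t: 11.8
tcp_pos: [0.5543, 0.0885, 0.0868]
orientation: [-3.011, -0.002, 0.026]
force: [0.7, 1.6, -2.4]
grip_width: 0.0238
gripper_force: 108.1
[-3.01118366e+00 -1.59758414e-03  2.55388458e-02] [ 0.66489709  1.6377022  -2.4047493 ] [-0.60387881 -0.09571533 -0.01872697] [0.55432314 0.08852623 0.08678246]
```

```bash
python3 -m jog '[{"dx":0,"dy":-0.21,"dz":-0.08,"wx":-0.052,"wy":0,"wz":0,"hand":1.5},{"dx":0,"dy":-0.21,"dz":-0.08,"wx":-0.052,"wy":0,"wz":0,"hand":1.5},{"dx":0,"dy":-0.22,"dz":-0.08,"wx":-0.052,"wy":0,"wz":0,"hand":1.5},{"dx":0,"dy":-0.22,"dz":-0.08,"wx":-0.052,"wy":0,"wz":0,"hand":1.5},{"dx":0,"dy":-0.22,"dz":-0.08,"wx":-0.052,"wy":0,"wz":0,"hand":1.5}]'
```

```text
t: 12.3
tcp_pos: [0.5538, 0.0991, 0.0904]
orientation: [3.009, -0.001, 0.025]
force: [1.9, -1.3, -8.6]
grip_width: 0.0242
gripper_force: 108.5
```

```bash
python3 -m jog '[{"dx":0,"dy":0.24,"dz":-0.08,"wx":0.052,"wy":0,"wz":0,"hand":1.5},{"dx":0,"dy":0.24,"dz":-0.08,"wx":0.052,"wy":0,"wz":0,"hand":1.5},{"dx":0,"dy":0.24,"dz":-0.08,"wx":0.052,"wy":0,"wz":0,"hand":1.5},{"dx":0,"dy":0.24,"dz":-0.08,"wx":0.052,"wy":0,"wz":0,"hand":1.5},{"dx":0,"dy":0.24,"dz":-0.08,"wx":0.052,"wy":0,"wz":0,"hand":1.5}]'
python3 - <<'E'
from h import *
p,d=cams.snapshot('wrist');P=T();o=cloud('wrist',d,P)
def med(x0,x1,y0,y1,z0,z1):
    m=(o[...,0]>x0)&(o[...,0]<x1)&(o[...,1]>y0)&(o[...,1]<y1)&(o[...,2]>z0)&(o[...,2]<z1);return m.sum(),np.median(o[m],0)
print('cheek+x',med(.582,.592,.06,.13,.04,.075),'base',med(.598,.61,.03,.16,.005,.035),r.state()['force'])
E
```

```text
t: 12.8
tcp_pos: [0.5539, 0.0874, 0.0944]
orientation: [-3.01, -0.0, 0.025]
force: [2.6, 1.3, -12.8]
grip_width: 0.0242
gripper_force: 108.8
cheek+x (np.int64(2205), array([0.58717569, 0.09427789, 0.06067773])) base (np.int64(3633), array([0.60410148, 0.0918159 , 0.01873794])) [ 2.79649754  8.52328514 -5.49252724]
```

The dock is still seated (cheek top at 60.7 mm, base at 18.7 mm). I'll keep rocking, a little gentler.

```bash
python3 -m jog '[{"dx":0,"dy":-0.25,"dz":-0.07,"wx":-0.052,"wy":0,"wz":0,"hand":1.5},{"dx":0,"dy":-0.25,"dz":-0.07,"wx":-0.052,"wy":0,"wz":0,"hand":1.5},{"dx":0,"dy":-0.26,"dz":-0.07,"wx":-0.052,"wy":0,"wz":0,"hand":1.5},{"dx":0,"dy":-0.26,"dz":-0.07,"wx":-0.052,"wy":0,"wz":0,"hand":1.5},{"dx":0,"dy":-0.26,"dz":-0.07,"wx":-0.052,"wy":0,"wz":0,"hand":1.5}]'
```

```text
t: 13.35
tcp_pos: [0.5537, 0.1, 0.0985]
orientation: [3.007, -0.001, 0.025]
force: [1.3, -1.7, -9.0]
grip_width: 0.0236
gripper_force: 110.0
```

```bash
python3 -m jog '[{"dx":0,"dy":0.27,"dz":-0.07,"wx":0.052,"wy":0,"wz":0,"hand":1.5},{"dx":0,"dy":0.27,"dz":-0.07,"wx":0.052,"wy":0,"wz":0,"hand":1.5},{"dx":0,"dy":0.27,"dz":-0.07,"wx":0.052,"wy":0,"wz":0,"hand":1.5},{"dx":0,"dy":0.28,"dz":-0.07,"wx":0.052,"wy":0,"wz":0,"hand":1.5},{"dx":0,"dy":0.28,"dz":-0.07,"wx":0.052,"wy":0,"wz":0,"hand":1.5}]'
cat >> h.py <<'E'
def dock():
    P=T();p,d=cams.snapshot('wrist');o=cloud('wrist',d,P)
    def med(x0,x1,y0,y1,z0,z1):
        m=(o[...,0]>x0)&(o[...,0]<x1)&(o[...,1]>y0)&(o[...,1]<y1)&(o[...,2]>z0)&(o[...,2]<z1);return m.sum(),np.median(o[m],0).round(4)
    print('cheek',med(.582,.592,.06,.13,.045,.085),'base',med(.598,.61,.03,.16,.005,.04),r.state()['force'].round(1))
E
python3 -c "
from h import *
dock()"
```

```text
t: 13.85
tcp_pos: [0.5539, 0.0865, 0.1021]
orientation: [-3.012, -0.0, 0.025]
force: [1.4, 1.3, -11.5]
grip_width: 0.0241
gripper_force: 109.8
cheek (np.int64(2055), array([0.5872, 0.0945, 0.0607])) base (np.int64(3416), array([0.6041, 0.0921, 0.0186])) [ 1.2  3.7 -2.7]
```

```bash
python3 -m jog '[{"dx":0,"dy":-0.29,"dz":-0.07,"wx":-0.052,"wy":0,"wz":0,"hand":1.5},{"dx":0,"dy":-0.3,"dz":-0.07,"wx":-0.052,"wy":0,"wz":0,"hand":1.5},{"dx":0,"dy":-0.3,"dz":-0.07,"wx":-0.052,"wy":0,"wz":0,"hand":1.5},{"dx":0,"dy":-0.3,"dz":-0.07,"wx":-0.052,"wy":0,"wz":0,"hand":1.5},{"dx":0,"dy":-0.31,"dz":-0.07,"wx":-0.052,"wy":0,"wz":0,"hand":1.5}]'
```

```text
t: 14.4
tcp_pos: [0.5539, 0.1014, 0.1066]
orientation: [3.007, -0.001, 0.025]
force: [-0.8, -1.3, -2.7]
grip_width: 0.0238
gripper_force: 111.2
```

```bash
python3 -m jog '[{"dx":0,"dy":0.31,"dz":-0.07,"wx":0.052,"wy":0,"wz":0,"hand":1.5},{"dx":0,"dy":0.31,"dz":-0.07,"wx":0.052,"wy":0,"wz":0,"hand":1.5},{"dx":0,"dy":0.31,"dz":-0.07,"wx":0.052,"wy":0,"wz":0,"hand":1.5},{"dx":0,"dy":0.32,"dz":-0.07,"wx":0.052,"wy":0,"wz":0,"hand":1.5},{"dx":0,"dy":0.32,"dz":-0.07,"wx":0.052,"wy":0,"wz":0,"hand":1.5}]'
python3 -c "
from h import *
dock()"
```

```text
t: 14.9
tcp_pos: [0.5541, 0.0858, 0.1104]
orientation: [-3.012, -0.001, 0.025]
force: [-0.8, 1.1, -0.4]
grip_width: 0.0241
gripper_force: 111.8
cheek (np.int64(1966), array([0.5873, 0.0951, 0.0606])) base (np.int64(3206), array([0.6041, 0.0929, 0.0186])) [ 0.3 -1.9 -1.8]
```

```bash
python3 -m jog '[{"dx":0,"dy":-0.33,"dz":-0.07,"wx":-0.052,"wy":0,"wz":0,"hand":1.5},{"dx":0,"dy":-0.33,"dz":-0.07,"wx":-0.052,"wy":0,"wz":0,"hand":1.5},{"dx":0,"dy":-0.34,"dz":-0.07,"wx":-0.052,"wy":0,"wz":0,"hand":1.5},{"dx":0,"dy":-0.34,"dz":-0.07,"wx":-0.052,"wy":0,"wz":0,"hand":1.5},{"dx":0,"dy":-0.34,"dz":-0.07,"wx":-0.052,"wy":0,"wz":0,"hand":1.5}]'
python3 -c "
from h import *
dock()"
```

```text
t: 15.45
tcp_pos: [0.5538, 0.1028, 0.1144]
orientation: [3.006, -0.002, 0.025]
force: [-1.3, 0.3, -3.0]
grip_width: 0.0241
gripper_force: 111.4
cheek (np.int64(1919), array([0.5874, 0.0977, 0.0605])) base (np.int64(3133), array([0.6041, 0.0998, 0.0185])) [-2.4  2.3 -4.3]
```

Free: the force is now just the block's weight. I'll level it and lift to about 2.5 cm above the cheeks.

```bash
python3 -m jog '[{"dx":0,"dy":0.31,"dz":-0.1,"wx":0.045,"wy":0,"wz":0,"hand":1.5},{"dx":0,"dy":0.31,"dz":-0.1,"wx":0.045,"wy":0,"wz":0,"hand":1.5},{"dx":0,"dy":0.31,"dz":-0.1,"wx":0.044,"wy":0,"wz":0,"hand":1.5},{"dx":0,"dy":0,"dz":-0.6,"wx":0,"wy":0,"wz":0,"hand":1.5},{"dx":0,"dy":0,"dz":-0.7,"wx":0,"wy":0,"wz":0,"hand":1.5}]'
python3 -m jog '[{"dx":0,"dy":0,"dz":-0.7,"wx":0,"wy":0,"wz":0,"hand":1.5},{"dx":0,"dy":0,"dz":-0.2,"wx":0,"wy":0,"wz":0,"hand":1.5},{"dx":0,"dy":0,"dz":0,"wx":0,"wy":0,"wz":0,"hand":1.5},{"dx":0,"dy":0,"dz":0,"wx":0,"wy":0,"wz":0,"hand":1.5},{"dx":0,"dy":0,"dz":0,"wx":0,"wy":0,"wz":0,"hand":1.5}]'
python3 - <<'E'
from h import *
dock()
print(r.state()['tcp_pos'],r.state()['orientation'])
P=T();p,d=cams.snapshot('wrist');o=cloud('wrist',d,P)
for h in (.131,):
    m=(abs(o[...,2]-h)<.012)&(abs(o[...,0]-.557)<.025)&(abs(o[...,1]-.094)<.055)&(d>0);q=o[m]
    A=np.c_[q[:,:2]-[.553,.0936],np.ones(len(q))]
    for _ in range(4):
        c=np.linalg.lstsq(A,q[:,2],rcond=None)[0];k=abs(A@c-q[:,2])<.002;A,q=A[k],q[k]
    print('block top plane slope x,y, z',c,len(q))
d2=cams.snapshot('side')[0];h=cv2.cvtColor(d2,cv2.COLOR_RGB2HSV)
red=(h[...,1]>150)&((h[...,0]<8)|(h[...,0]>172))&(h[...,2]>90);red[:190]=0;red[270:]=0;red[:,:240]=0;red[:,320:]=0
print('red cap px',np.argwhere(red).mean(0),red.sum())
E
```

```text
t: 16.0
tcp_pos: [0.5538, 0.0931, 0.1311]
orientation: [-3.14, -0.0, 0.024]
force: [0.4, 0.9, -3.5]
grip_width: 0.0242
gripper_force: 111.4
t: 16.5
tcp_pos: [0.5536, 0.0934, 0.1392]
orientation: [-3.139, 0.001, 0.025]
force: [0.2, 0.6, -3.6]
grip_width: 0.0241
gripper_force: 111.4
cheek (np.int64(1543), array([0.5873, 0.0962, 0.0606])) base (np.int64(2592), array([0.6041, 0.0955, 0.0186])) [-0.1  0.4 -3.3]
[0.55366316 0.09333842 0.13920936] [-3.13862143e+00  4.90269049e-04  2.48577013e-02]
block top plane slope x,y, z [0.011191   0.00027871 0.12985602] 3563
red cap px [211.19230769 273.57692308] 26
```

The block is level, 2.4 cm above the cheeks. The dock is seated and the vial hasn't moved.

```bash
python3 -c "
from cell import r
print(r.job_done())"
```

```text
the job is handed in; nothing more can be done
None
```

The job is handed in at about 17 s: the vial stands upright in the middle of the stand, and the gripper holds the block level over the dock, about 2.4 cm above the cheek tops, with the dock still seated on the bench.

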